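Set the height stop on the pot stand and lock its clamp

ROBOT

A 6-joint arm with a two-finger parallel gripper is mounted at the origin on a cart in front of the work surface, level with it; the furniture and walls round the work are solid. World frame = base frame: x ahead of the robot, y to its left, z up, the work surface at z = 0. Lengths are in m, angles in rad, forces in N, time in s.
With the tool pointing down it reaches from about 0.3 to 0.75 m from the base axis. Payload 8.5 kg.
Tool frame: the origin (TCP) lies on the centre line of the jaws, within the pads' length; the fingertips stand 17 mm ahead of it and the grasp point (between the pads) lies 2 mm behind it; z points along the fingers, y is the line along which they close (so a half turn about z gives the same grasp; the last joint's range is limited). The gripper opens to 88 mm and grips with 3 to 60 N. Pads are 18 mm wide; open, the fingers measure 123 mm over their backs; the gripper's body (75 mm by 187 mm) begins 45 mm behind the grasp point.
Start: joints at [-1.488, 0.381, 1.297, -0, 1.464, -0.215], TCP at [0.161, -0.526, 0.256] pointing down, gripper open.
Joint ranges: [-3.11, 3.11], [-0.89, 2.33], [0.22, 2.48], [-1.42, 4.56], [0.17, 2.85], [-2.88, 2.88]. Speed limits (rad/s): [2.39, 2.39, 3.14, 3.14, 3.14, 3.14].

INTERFACE

Orientations are given as a unit quaternion [x, y, z, w].
In Python, from station import r, eyes gives the robot as it stands.
- The arm moves only by the shell command python3 -m pendant 'ROWS' [FORCE]. ROWS is a JSON object whose one key "steps" holds a list of rows, each a list of 5 numbers: the finger opening in mm, from 0 to 88.1, then the shift along the tool's x, y, z in mm, then the turn about the tool's z in rad. A call has 1 to 20 rows; each row shifts and turns the commanded pose from where the row before left it, along the tool's axes as they then stand; what a row does not reach is not made up. A row lasts 1/12 s, in which the tool goes at most 41.7 mm and 7.16 degrees, less where a joint would pass 70% of its speed; a pose out of reach is approached as far as the arm can. A call is refused whole if a number of a shift passes 41.7 or a number of a turn 0.125, either way. A call with a gripper value outside its range is refused whole. The fingers move at their own pace and stop on an object; FORCE is the grip in N (left out, the last holds). Time passes only in rows, so rows that do not move let the fingers close. It gives the time, the measured TCP pose, the force, the opening and the grip force at its end, in the units of the state.
- r.get_state(): the state, without advancing time (a new reading comes with each control period).
- eyes.snapshot(name): name is "scene" or "top" or "wrist"; returns a dict with "frame" (420x560x3 uint8, red, green, blue), "range_z" (420x560 float32, m along the optical axis (not along the pixel's ray), 0 where there is no reading), "vertical_fov" (degrees; the focal length in pixels is half the picture's height over the tangent of half this angle, whatever the lens; pixels are square), "cx", "cy" (the principal point, pixels), "world_to_cam" (4x4, takes a point from world to camera coordinates). Camera axes: x right, y down, z forward; pixel columns grow to the right and rows downward; lengths in m; the calibration is good to about 2 mm. A picture is of the moment at which its call begins.
- r.hand_in(): hands the job in; it is judged then, once.
The state is a dict: "time": time; "joint_pos": joint angles; "qd": joint speeds; "joint_efforts": joint torques, N m; "tool_pos": TCP position; "eef_rot": TCP orientation; "contact_force": force on the tool from outside, world axes, zero at the start; "moment": the same for the moment, N m; "width": finger opening in m; "finger_force": force on a finger pad.
Only numpy, scipy, OpenCV 4.12 (cv2) and the standard library are available. Lean on these libraries where they do the work, as an engineer would, in place of code of your own. Each camera call takes 0.05 s, during which the arm holds its last target. There are 200 camera calls.

TASK

A lidded pot is standing in the fork of the grey pot stand. Slide the stand's height stop down until its pad meets the pot's lid and bears on it, then fold the clamp lever fully down to lock it. Let go of both, and leave all the pots standing where they are.

Things in the scene. Friction and masses are not known exactly. Their poses are not given: they have to be found in the camera images.
- stand: Grey stand fixed to the table. Origin: on the table, on the stop's vertical axis; x points to its 28 mm column (x = 73 mm), z up; its yaw varies by up to 0.45 rad. Fork: two legs 16 mm high, 22 wide, at y = +-56 mm, x = -60 to 90, open to -x; a pot stands on the table between them, within 7 mm of the origin. A bracket 40 mm wide, z 124 to 156 mm, reaches from the column over the fork to x = -22.
- stop: Height stop: a 13 mm upright rod sliding in the bracket, a black knob (32 mm across, 135 to 171 mm above the origin) on top, a round pad (36 mm across) at its foot, sprung, giving up to 6 mm at about 3 N. Origin: centre of the underside of the unpressed pad, z up. It only slides up and down, origin 25 to 98 mm above the table, starts at 73 to 98. Friction 3 N, 120 g: stays where it is left.
- stop_knob (a point): Centre of the stop's knob, 153 mm above the pad's underside, on the same axis: the place to grip it.
- clamp_lever (a joint): Angle of the clamp lever (rad): 0 = raised 63 degrees above level (unlocked), 1.1 = level, against its end stop (locked). Starts at 0 to 0.3. It turns about a level axis along the stand's x, points to the stand's -y, stays where it is left, and takes about 3 N pressed at its end.
- lever_pad (a point): Middle of the black thumb grip at the end of the clamp lever (26 mm wide, 40 long, 11 thick: its upper face is 5.5 mm from this point). It is 72 mm from the hinge and moves with the lever; the lever ends 92 mm from the hinge.
- lever_hinge (a point): Hinge axis of the clamp lever, fixed on the stand at its x = 0, y = -40 mm, 140 mm above the table. With the lever locked, its thumb grip is level with this point, 72 mm further to the stand's -y.
- wax_pot: Round pot with a tan lid, 50 mm across, 51 mm tall. Origin: centre of its underside; z up. Stands in the fork or to the left of the stand.
- powder_pot: Round white pot with a pale green lid, 55 mm across, 44 mm tall. Origin: centre of its underside; z up. In the fork or to the left of the stand.
- cream_pot: Low round blue pot with a pale blue lid, 58 mm across, 37 mm tall. Origin: centre of its underside; z up. In the fork or to the left of the stand.
There are look-alikes about, which are no part of the job. What is shaped like the wax_pot but red is not meant. Leave any red look-alike of the cream_pot alone.

How it is judged:
On the way, in this order (a step that is already met when the one before it is completed fails the run):
1. the stop's pad rests on the lid of the pot in the fork, while the clamp lever is still up (under 0.5 rad) (((contact force between stop and wax_pot above 0.3 N and horizontal distance between stop and wax_pot below 0.015 m and z of stop in the frame of wax_pot above 0.025 m) or (contact force between stop and powder_pot above 0.3 N and horizontal distance between stop and powder_pot below 0.015 m and z of stop in the frame of powder_pot above 0.025 m) or (contact force between stop and cream_pot above 0.3 N and horizontal distance between stop and cream_pot below 0.015 m and z of stop in the frame of cream_pot above 0.025 m)) and value of joint clamp_lever below 0.5 rad), for 0.2 s.
2. the clamp lever is folded down (over 1.0 rad) with the pad still on the lid (((contact force between stop and wax_pot above 0.3 N and horizontal distance between stop and wax_pot below 0.015 m and z of stop in the frame of wax_pot above 0.025 m) or (contact force between stop and powder_pot above 0.3 N and horizontal distance between stop and powder_pot below 0.015 m and z of stop in the frame of powder_pot above 0.025 m) or (contact force between stop and cream_pot above 0.3 N and horizontal distance between stop and cream_pot below 0.015 m and z of stop in the frame of cream_pot above 0.025 m)) and value of joint clamp_lever above 1 rad), for 0.2 s.
At the end, for the whole second after the job is handed in: The stop's pad bears on the lid of the pot in the fork (contact force over 0.3 N, stop over 25 mm above the pot's underside and within 15 mm of its axis), the clamp lever is folded down past 1.0 rad, and all three pots stand upright (within 0.1 rad) within 20 mm of where they began (all of step 2 and distance of each of wax_pot, powder_pot, cream_pot from where it was at the start of the episode below 0.02 m and angle between each of wax_pot, powder_pot, cream_pot's own z axis and vertical below 0.1 rad); the robot touches nothing.
It fails at once if a pot is shoved more than 30 mm or tipped over 0.3 rad (distance of any of wax_pot, powder_pot, cream_pot from where it was at the start of the episode above 0.03 m or angle between any of wax_pot, powder_pot, cream_pot's own z axis and vertical above 0.3 rad).
It also fails if it takes over 40 s, if anything falls off the work surface, if the arm or the gripper's body presses on something with over 40 N, if the wrist force passes 120 N, or if a joint passes its speed limit or range.

## Working session

There is one attempt and no reset: what is moved stays moved. The work goes in short steps, Python scripts to look and compute and a shell command to move; the robot and the scene stay as the last step left them, time stands still between calls to the robot, and variables do not carry over. Pictures are saved under pics/ and viewed, at most 10 in all, crops included, and the job is handed in when it is done.

```bash
mkdir -p pics
cat > h.py <<'E'
import numpy as np, cv2
from station import r, eyes
def snap(n):
    s=eyes.snapshot(n); H=s["frame"].shape[0]
    s["f"]=H/2/np.tan(np.radians(s["vertical_fov"])/2); s["T"]=np.linalg.inv(s["world_to_cam"]); return s
def cloud(s):
    z=s["range_z"]; v,u=np.indices(z.shape)
    p=np.stack([(u-s["cx"])/s["f"]*z,(v-s["cy"])/s["f"]*z,z],-1)
    return p@s["T"][:3,:3].T+s["T"][:3,3]
def ray(s,u,v,h):
    d=s["T"][:3,:3]@np.array([(u-s["cx"])/s["f"],(v-s["cy"])/s["f"],1]); o=s["T"][:3,3]
    return o+d*(h-o[2])/d[2]
def save(name,s): cv2.imwrite("pics/"+name+".png",s["frame"][:,:,::-1])
E
python3 - <<'E'
from h import *
a=snap("scene");b=snap("top")
cv2.imwrite("pics/a.png",cv2.resize(a["frame"],(800,600))[:,:,::-1]);cv2.imwrite("pics/b.png",cv2.resize(b["frame"],(800,600))[:,:,::-1])
print(r.get_state()["eef_rot"],a["T"][:3],b["T"][:3],a["f"],b["f"])
E
```

```text
[ 9.88938928e-01  1.48321964e-01  4.33353574e-05 -6.24954042e-04] [[ 0.34776546 -0.80702856  0.47724635 -0.07985264]
 [-0.93750807 -0.30569073  0.16622814 -0.06658297]
 [ 0.01173893 -0.50523071 -0.86290447  1.19234555]] [[ 0.00409883 -0.99422749  0.10721425  0.38008231]
 [-0.99997661 -0.00348816  0.00588274  0.10216279]
 [-0.0054748  -0.10723586 -0.99421854  1.08634731]] 454.31346765880437 401.8726715455894
```

View pics/a.png

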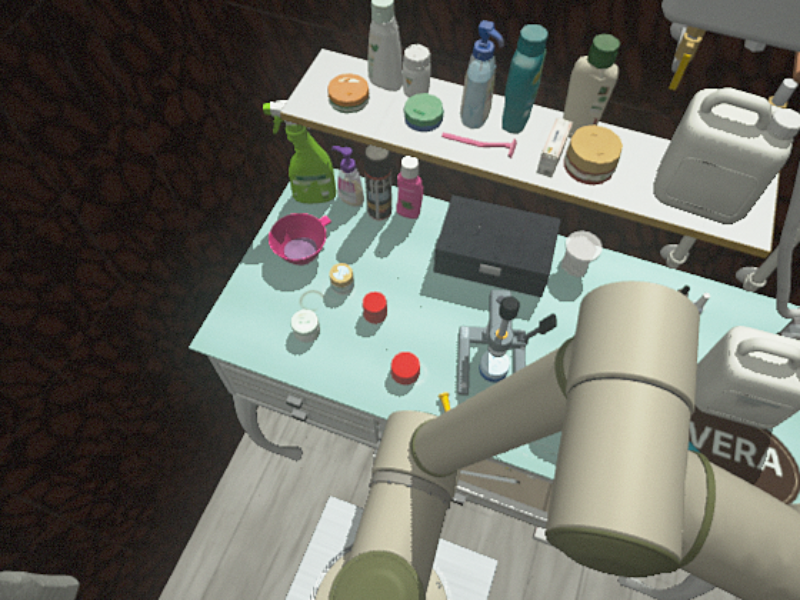

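View pics/b.png

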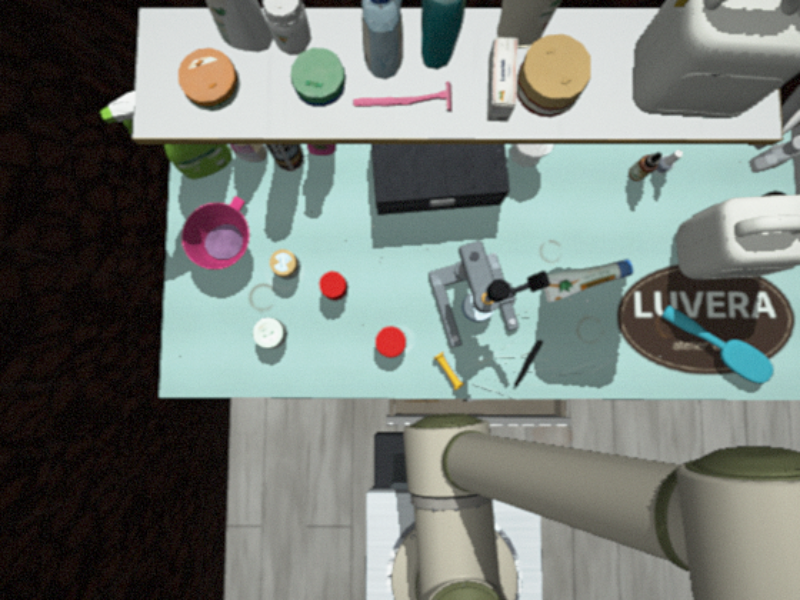

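The scene picture (800x600) shows the knob at (508,308), the lever grip at (541,324), and a pale blue pot in the fork at (495,367). In the top view the knob is at (497,291) and the grip at (538,281).

What could be confused, by top-view pixel:
- **Pots:** tan wax (283,262), white powder (268,333), red (333,286), red (390,342), and blue cream in the fork (480,308).
- **Black things:** knob (497,291), lever grip (538,281), black pen (528,363), black box (440,175).

I choose the knob and grip attached to the grey stand. Next I measure them and check in a close crop.

Run:
```python
from h import *
a=snap("scene");b=snap("top"); P={}
def blob(s,u,v,w=16):
    m=(s["frame"].max(2)<60).astype(np.uint8)
    n,l,st,c=cv2.connectedComponentsWithStats(m,connectivity=4)
    return l,c,st
for nm,s,pts in(("scene",a,[(356,215),(379,227)]),("top",b,[(348,204),(377,197)])):
    l,c,st=blob(s,0,0); C=cloud(s)
    for q,(u,v) in zip(("knob","grip"),pts):
        k=l[v,u]; 
        if k==0: print(nm,q,"miss",s["frame"][v,u]);continue
        p=C[l==k]; print(nm,q,c[k],st[k],np.median(p,0).round(4),p.max(0).round(3),p.min(0).round(3))
        P[nm,q]=c[k]
    # grey stand & blue pot
    hsv=cv2.cvtColor(s["frame"],cv2.COLOR_RGB2HSV)
    Z=C
    near=(np.abs(C[...,0]-0.5)<.2)
    for h0,h1,t in((.010,.022,"legs"),(.145,.165,"bracket top")):
        mm=(C[...,2]>h0)&(C[...,2]<h1)&(hsv[...,1]<40)&near
        vv,uu=np.nonzero(mm&(np.hypot(*(np.indices(mm.shape)[::-1]-np.array([[[pts[0][0]]],[[pts[0][1]]]])))<75))
        p=C[vv,uu]; print(nm,t,len(p))
        if len(p)>5:
            rc=cv2.minAreaRect((p[:,:2]*1000).astype(np.float32)); print(rc, cv2.boxPoints(rc).round(0).tolist())
# triangulate
def M(s): K=np.array([[s["f"],0,s["cx"]],[0,s["f"],s["cy"]],[0,0,1]]); return K@s["world_to_cam"][:3]
for q in("knob","grip"):
    if ("scene",q) in P and ("top",q) in P:
        X=cv2.triangulatePoints(M(a),M(b),P["scene",q].reshape(2,1),P["top",q].reshape(2,1)).ravel(); print("tri",q,(X[:3]/X[3]).round(4))
A=cv2.resize(a["frame"][180:280,300:400],(400,400),interpolation=2);B=cv2.resize(b["frame"][150:250,290:390],(400,400),interpolation=2)
cv2.imwrite("pics/c.png",np.hstack([A,B])[:,:,::-1])
```

```text
scene knob miss [74 77 76]
scene grip [382.32323232 226.94949495] [375 220  14  14  99] [ 0.5043 -0.1133  0.2079] [ 0.52  -0.101  0.223] [ 0.495 -0.127  0.177]
scene legs 715
((592.3387451171875, -23.819671630859375), (296.0642395019531, 218.58395385742188), 28.778060913085938) [[410.0, 1.0], [515.0, -191.0], [775.0, -48.0], [669.0, 143.0]]
scene bracket top 454
((522.505859375, -35.32463836669922), (121.1666030883789, 71.56352233886719), 37.21220016479492) [[453.0, -43.0], [496.0, -100.0], [592.0, -27.0], [549.0, 30.0]]
top knob [348.57216495 203.17525773] [341 196  18  15 194] [ 0.4886 -0.0418  0.2675] [0.504 0.102 1.086] [ 0.38  -0.084  0.154]
top grip [374.75675676 197.37162162] [359 191  25  15 148] [ 0.5088 -0.111   0.2102] [0.521 0.102 1.086] [ 0.38  -0.125  0.151]
top legs 1131
((527.4874877929688, -52.94367980957031), (335.2354736328125, 316.4019775390625), 50.038902282714844) [[299.0, -80.0], [541.0, -283.0], [756.0, -26.0], [514.0, 177.0]]
top bracket top 751
((530.24609375, -46.553802490234375), (117.95207214355469, 69.15760803222656), 15.601072311401367) [[464.0, -29.0], [483.0, -96.0], [596.0, -64.0], [578.0, 3.0]]
tri grip [ 0.5113 -0.1134  0.1966]
```

View pics/c.png

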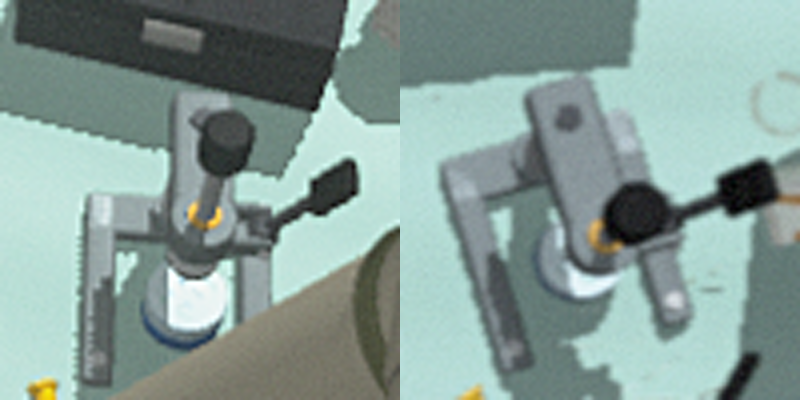

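The crop confirms the black knob and lever grip belong to the grey stand, with the lever raised. The pale-lidded blue pot (cream) is in the fork. I'll push the knob from above with closed fingers. First I move up and over, turning 90° on the way.

```bash
cat > m.py <<'E'
from h import *
def knobgrip(s,pts):
    C=cloud(s); dark=s["frame"].max(2)<90; out=[]
    for (xy,z0,z1) in pts:
        m=dark&(np.hypot(C[...,0]-xy[0],C[...,1]-xy[1])<.035)&(C[...,2]>z0)&(C[...,2]<z1)
        v,u=np.nonzero(m); p=C[m]; out.append((len(p),np.c_[u,v].mean(0).round(1) if len(p) else 0,p.mean(0).round(4) if len(p) else 0,(p.min(0).round(3),p.max(0).round(3)) if len(p) else 0))
    return out
def go(t):
    st=r.get_state(); from scipy.spatial.transform import Rotation as R
    Q=R.from_quat(st["eef_rot"]); d=Q.inv().apply(np.array(t)-st["tool_pos"])*1000
    X=Q.as_matrix()[:,0]; print("t",round(st["time"],2),"tcp",np.round(st["tool_pos"],4),"shift mm",d.round(1),"toolx yaw",np.arctan2(X[1],X[0]).round(3),"F",np.round(st["contact_force"],1))
E
python3 - <<'E'
from m import *
for n in("scene","top"):
    s=snap(n)
    for o in knobgrip(s,[((.489,-.042),.235,.29),((.509,-.112),.17,.235)]): print(n,*o)
go([.489,-.042,.34])
E
python3 -m pendant '{"steps":[[0,0,0,-41,0],[0,0,0,-41,0.12],[0,0,0,-20,0.12]]}'
python3 -c "
from m import *
go([.489,-.042,.34])"
```

```text
scene 177 [355.9 215.3] [ 0.4828 -0.0444  0.259 ] (array([ 0.472, -0.059,  0.236]), array([ 0.502, -0.028,  0.27 ]))
scene 118 [382.  227.1] [ 0.5051 -0.1129  0.2063] (array([ 0.495, -0.127,  0.172]), array([ 0.52 , -0.094,  0.225]))
top 204 [348.6 203.3] [ 0.4884 -0.0421  0.2651] (array([ 0.475, -0.06 ,  0.239]), array([ 0.504, -0.028,  0.272]))
top 166 [375.6 197.1] [ 0.5099 -0.1116  0.2084] (array([ 0.498, -0.126,  0.174]), array([ 0.523, -0.093,  0.226]))
t 0.3 tcp [ 0.1613 -0.5257  0.2555] shift mm [ 455.2 -366.3  -84.2] toolx yaw 0.298 F [-0.2  1.3 -0.3]
time: 0.55
tool_pos: [0.1615, -0.5261, 0.3623]
eef_rot: [1.0, 0.026, 0.0, 0.003]
contact_force: [0.6, -0.4, -0.1]
width: 0.0703
finger_force: 0.0
t 0.55 tcp [ 0.1615 -0.5261  0.3623] shift mm [ 352.5 -466.3   19.7] toolx yaw 0.053 F [ 0.6 -0.4 -0.1]
```

```bash
python3 -m pendant '{"steps":[[0,0,0,0,0.12],[0,0,0,0,0.12],[0,0,0,0,0.12],[0,0,0,0,0.12],[0,0,0,0,0.12],[0,0,0,0,0.12],[0,0,0,0,0.12],[0,0,0,0,0.12],[0,0,0,0,0.12],[0,0,0,0,0.12],[0,0,0,0,0.12],[0,0,0,0,0]]}'
python3 -c "
from m import *
go([.489,-.042,.36])"
```

```text
time: 1.55
tool_pos: [0.1614, -0.5257, 0.3577]
eef_rot: [0.806, -0.592, -0.0, -0.0]
contact_force: [-0.1, -0.6, -0.7]
width: 0.0005
finger_force: 0.0
t 1.55 tcp [ 0.1614 -0.5257  0.3577] shift mm [-363.3 -457.5   -2.2] toolx yaw -1.266 F [-0.1 -0.6 -0.7]
```

```bash
python3 -m pendant '{"steps":[[0,-18,-23,0,0],[0,-18,-23,0,0],[0,-18,-23,0,0],[0,-18,-23,0,0],[0,-18,-23,0,0],[0,-18,-23,0,0],[0,-18,-23,0,0],[0,-18,-23,0,0],[0,-18,-23,0,0],[0,-18,-23,0,0],[0,-18,-23,0,0],[0,-18,-23,0,0],[0,-18,-23,0,0],[0,-18,-23,0,0],[0,-18,-23,0,0],[0,-18,-23,0,0],[0,0,0,0,0]]}'
python3 - <<'E'
from m import *
s=snap("wrist"); save("w1",s)
for o in knobgrip(s,[((.488,-.042),.235,.29),((.509,-.112),.17,.235)]): print(*o)
s=snap("scene")
for o in knobgrip(s,[((.488,-.042),.235,.29),((.509,-.112),.17,.235)]): print(*o)
go([.489,-.042,.36])
E
```

```text
time: 2.97
tool_pos: [0.426, -0.1364, 0.3578]
eef_rot: [0.81, -0.587, 0.0, -0.001]
contact_force: [0.3, -0.2, -0.0]
width: 0.0003
finger_force: 0.0
0 0 0 0
655 [181.1 183.7] [ 0.5087 -0.1166  0.2138] (array([ 0.497, -0.129,  0.17 ]), array([ 0.525, -0.092,  0.226]))
0 0 0 0
0 0 0 0
t 3.07 tcp [ 0.4247 -0.139   0.3577] shift mm [-72.5 -91.1  -2.3] toolx yaw -1.257 F [-0.3 -0.1  0.9]
```

View pics/w1.png

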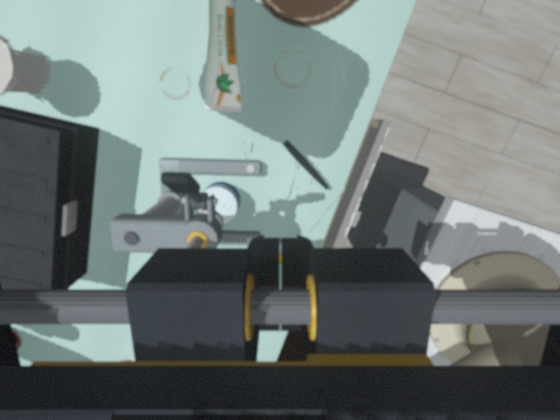

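The wrist view shows the column at (130,237), the lever grip at (181,184), and the right leg from (162,165) to (262,168), with the pot lid at (225,200). The legs give the yaw. I haven't located the knob in this view; the fingers may be hiding it.

Run:
```python
from m import *
s=snap("wrist"); C=cloud(s); v,u=np.indices(C.shape[:2])
m=(C[...,2]>.010)&(C[...,2]<.023)&(v>150)&(v<182)&(u>150)&(u<270)&(cv2.cvtColor(s["frame"],cv2.COLOR_RGB2HSV)[...,1]<45)
p=C[m]; rc=cv2.minAreaRect((p[:,:2]*1000).astype(np.float32)); print(len(p),rc,p[:,2].mean())
B=cv2.boxPoints(rc); e=B[1]-B[0]; e2=B[2]-B[1]; e=e if np.hypot(*e)>np.hypot(*e2) else e2
if e[0]<0:e=-e
yaw=np.arctan2(e[1],e[0]); print("yaw",yaw)
ex=np.array([np.cos(yaw),np.sin(yaw)]);ey=np.array([-ex[1],ex[0]])
print("origin from leg",np.array(rc[0])-15*ex+56*ey)
for w in((162,165,.016),(262,168,.016)): print(ray(s,*w))
m=(s["frame"].max(2)<90)&(abs(u-181)<25)&(v>165)&(v<205)&(C[...,2]>.16)&(C[...,2]<.24)
g=C[m]; print("grip",len(g),g.mean(0),g.min(0),g.max(0))
go([.489,-.042,.36])
```

```text
1536 ((521.5067138671875, -92.81634521484375), (149.65185546875, 24.16616439819336), 17.601675033569336) 0.017070178297968485
yaw 0.30720717
origin from leg [490.27471447 -43.97412968]
[ 0.58523928 -0.07853674  0.016     ]
[ 0.44530492 -0.11918438  0.016     ]
grip 670 [ 0.50841513 -0.11558379  0.21172875] [ 0.49730998 -0.12860768  0.16000634] [ 0.52427385 -0.08669136  0.22507855]
t 3.12 tcp [ 0.4244 -0.1397  0.3577] shift mm [-73.2 -91.5  -2.3] toolx yaw -1.259 F [-0.  -0.  -0.3]
```

```bash
python3 -m pendant '{"steps":[[0,-18,-23,0,0],[0,-18,-23,0,0],[0,-18,-23,0,0],[0,-18,-23,0,0],[0,0,0,0,0],[0,0,0,0,0]]}'
python3 -c "
from m import *
go([.4895,-.043,.295])"
```

```text
time: 3.62
tool_pos: [0.4904, -0.0435, 0.3575]
eef_rot: [0.808, -0.589, -0.0, 0.0]
contact_force: [0.4, -0.2, -0.2]
width: 0.0003
finger_force: 0.0
t 3.62 tcp [ 0.4904 -0.0435  0.3575] shift mm [-0.7  0.7 62.5] toolx yaw -1.26 F [ 0.4 -0.2 -0.2]
```

```bash
python3 -m pendant '{"steps":[[0,0,0,20,0],[0,0,0,20,0],[0,0,0,15,0],[0,0,0,8,0],[0,0,0,4,0],[0,0,0,4,0],[0,0,0,4,0],[0,0,0,0,0]]}'; python3 -m pendant '{"steps":[[0,0,0,6,0],[0,0,0,6,0],[0,0,0,6,0],[0,0,0,0,0]]}'
python3 - <<'E'
from m import *
s=snap("scene"); save("d",s); cv2.imwrite("pics/d.png",cv2.resize(s["frame"][180:280,300:400],(500,500),interpolation=2)[:,:,::-1])
go([.4895,-.043,.2215])
E
```

```text
time: 4.28
tool_pos: [0.4903, -0.0435, 0.2828]
eef_rot: [0.807, -0.59, 0.0, -0.0]
contact_force: [0.1, 0.4, 0.7]
width: 0.0002
finger_force: 0.0
time: 4.62
tool_pos: [0.49, -0.0429, 0.2635]
eef_rot: [0.807, -0.59, -0.001, 0.0]
contact_force: [-1.0, 0.3, 0.2]
width: 0.0007
finger_force: 0.0
t 4.67 tcp [ 0.49   -0.0429  0.264 ] shift mm [ 0.   0.5 42.5] toolx yaw -1.262 F [-0.3 -0.2 -0.1]
```

View pics/d.png

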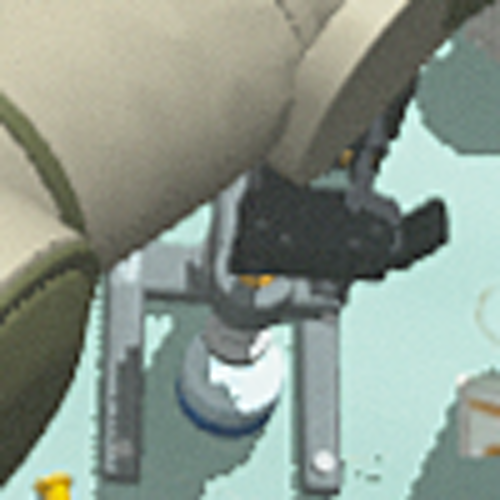

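The crop shows the fingers on the knob and the grey pad at (235,340) above the pale lid at (245,370). I continue down while watching the force.

```bash
for i in 1; do python3 -m pendant '{"steps":[[0,0,0,6,0],[0,0,0,6,0],[0,0,0,6,0],[0,0,0,6,0]]}'; python3 -m pendant '{"steps":[[0,0,0,5,0],[0,0,0,4,0],[0,0,0,0,0]]}'; python3 -m pendant '{"steps":[[0,0,0,3,0],[0,0,0,0,0],[0,0,0,0,0]]}'; done; python3 -c "
from m import *
go([.4895,-.043,.2215])"
```

```text
time: 5.0
tool_pos: [0.4904, -0.043, 0.2402]
eef_rot: [0.807, -0.59, 0.0, -0.0]
contact_force: [0.2, 0.2, 1.6]
width: 0.0008
finger_force: 1.1
time: 5.25
tool_pos: [0.49, -0.043, 0.2307]
eef_rot: [0.807, -0.59, -0.001, 0.0]
contact_force: [0.3, 0.5, -1.3]
width: 0.0004
finger_force: 0.0
time: 5.5
tool_pos: [0.4902, -0.0431, 0.2286]
eef_rot: [0.807, -0.59, -0.0, 0.0]
contact_force: [0.7, 0.4, 1.1]
width: 0.0004
finger_force: 0.0
t 5.5 tcp [ 0.4902 -0.0431  0.2286] shift mm [-0.3  0.6  7.1] toolx yaw -1.262 F [0.7 0.4 1.1]
```

```bash
for i in 1; do python3 -m pendant '{"steps":[[0,0,0,2,0],[0,0,0,0,0]]}'; python3 -m pendant '{"steps":[[0,0,0,2,0],[0,0,0,0,0]]}'; python3 -m pendant '{"steps":[[0,0,0,1.5,0],[0,0,0,0,0]]}';python3 -m pendant '{"steps":[[0,0,0,1.5,0]]}'; python3 -m pendant '{"steps":[[0,0,0,0,0]]}'; done | grep -E "pos|contact|finger"
python3 - <<'E'
from m import *
go([.4895,-.043,.2215])
s=snap("wrist");C=cloud(s);v,u=np.indices(C.shape[:2])
cv2.imwrite("pics/e.png",cv2.resize(s["frame"][100:300,80:330],(750,600),interpolation=2)[:,:,::-1])
E
```

```text
tool_pos: [0.4903, -0.0431, 0.2266]
contact_force: [0.2, -0.5, -0.1]
finger_force: 0.0
tool_pos: [0.4903, -0.0431, 0.2246]
contact_force: [0.6, -0.1, 0.3]
finger_force: 0.0
tool_pos: [0.4903, -0.0431, 0.2232]
contact_force: [-0.0, -0.2, 1.0]
finger_force: 0.4
tool_pos: [0.4903, -0.0431, 0.222]
contact_force: [-1.2, 0.5, 3.9]
finger_force: 2.0
tool_pos: [0.4903, -0.0431, 0.2216]
contact_force: [-0.6, 0.4, 1.6]
finger_force: 0.7
t 6.17 tcp [ 0.4903 -0.0431  0.2216] shift mm [-0.3  0.8  0.1] toolx yaw -1.262 F [-0.6  0.4  1.6]
```

View pics/e.png

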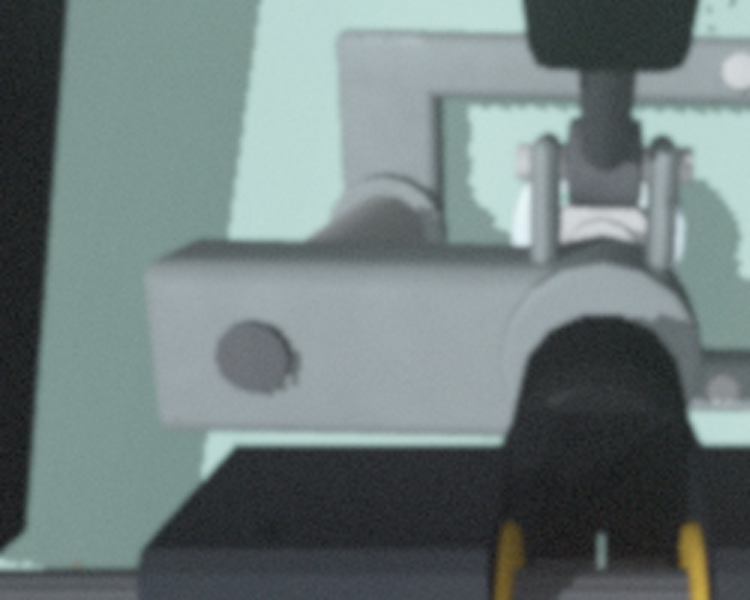

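The view shows the fingers centred on the knob at (605,360). The lever is still up, with its grip at (610,30). While moving, the force rose from about 1.7 to 3.9 N, so the pad's spring is taking load on the lid. I press 1 mm more and dwell, then lift off.

```bash
python3 -m pendant '{"steps":[[0,0,0,1,0]]}'|grep -E "pos|contact|finger";  python3 -m pendant '{"steps":[[0,0,0,0,0],[0,0,0,0,0],[0,0,0,0,0],[0,0,0,0,0]]}'|grep -E "pos|contact|finger"; python3 -m pendant '{"steps":[[0,0,0,-2,0],[0,0,0,-10,0],[0,0,0,-20,0],[0,0,0,-20,0],[0,0,0,-20,0],[0,0,0,0,0]]}' |grep -E "pos|contact"
python3 - <<'E'
from m import *
from math import *
yaw=.305; o=np.array([.4895,-.0433]); ex=np.array([cos(yaw),sin(yaw)]);ey=np.array([-ex[1],ex[0]])
for n in("scene","top","wrist"):
    s=snap(n)
    for w in knobgrip(s,[((.489,-.042),.185,.225),((.509,-.112),.17,.235)]): print(n,*w, (w[2][:2]-o)@np.c_[ex,ey] if w[0] else "")
p=o-82*ey/1000; go([*p,.28]); print(p)
p=o-105*ey/1000; go([*p,.16])
E
```

```text
tool_pos: [0.4903, -0.0431, 0.2209]
contact_force: [-1.5, -0.2, 4.6]
finger_force: 2.2
tool_pos: [0.4903, -0.0431, 0.2207]
contact_force: [-0.4, 0.8, 2.4]
finger_force: 1.3
tool_pos: [0.4912, -0.0433, 0.296]
contact_force: [0.3, -0.0, 0.4]
scene 56 [352.3 229.9] [ 0.4775 -0.0461  0.196 ] (array([ 0.472, -0.059,  0.186]), array([ 0.485, -0.031,  0.205])) [-0.01228698  0.00093275]
scene 104 [382.1 227.5] [ 0.5045 -0.1132  0.2058] (array([ 0.495, -0.127,  0.171]), array([ 0.522, -0.094,  0.223])) [-0.00668279 -0.0711783 ]
top 2 [343.  212.5] [ 0.4763 -0.0407  0.2011] (array([ 0.475, -0.041,  0.199]), array([ 0.477, -0.04 ,  0.203])) [-0.01181002  0.00644387]
top 0 0 0 0 
wrist 1495 [280.1 204.8] [ 0.4913 -0.047   0.2031] (array([ 0.476, -0.06 ,  0.185]), array([ 0.505, -0.031,  0.207])) [ 0.00060584 -0.00406976]
wrist 1631 [282.5 100.3] [ 0.511  -0.1136  0.2127] (array([ 0.498, -0.128,  0.17 ]), array([ 0.525, -0.091,  0.226])) [-0.0006029  -0.07351174]
t 7.28 tcp [ 0.49   -0.0429  0.2918] shift mm [82.2  0.8 11.8] toolx yaw -1.262 F [ 0.5 -0.4 -0.5]
[ 0.51412404 -0.12151545]
t 7.28 tcp [ 0.49   -0.0429  0.2918] shift mm [105.3   0.8 131.7] toolx yaw -1.262 F [ 0.5 -0.4 -0.5]
```

The pad stays put: the knob top is still at about 0.205. Next is the lever. I go down between the knob and the grip, then push outward and down along its arc.

```bash
python3 -m pendant '{"steps":[[0,23,1,0,0],[0,23,0,0,0],[0,0,0,20,0],[0,0,0,25,0],[0,0,0,24,0],[0,0,0,0,0]]}'|grep -E "pos|contact|finger"; python3 -m pendant '{"steps":[[0,6,0,0,0],[0,6,0,0,0],[0,7,0,3,0],[0,7,0,5,0],[0,7,0,6,0],[0,6,0,6,0]]}'|grep -E "pos|contact|finger"
python3 -c "
from m import *
s=snap('wrist'); cv2.imwrite('pics/f.png',s['frame'][:,:,::-1])
go([.514,-.122,.2])"
```

```text
tool_pos: [0.5012, -0.0865, 0.2186]
contact_force: [-0.5, 0.5, -0.9]
finger_force: 0.0
tool_pos: [0.5158, -0.1256, 0.2039]
contact_force: [-0.7, -0.4, 3.3]
finger_force: 1.4
t 8.33 tcp [ 0.5156 -0.1261  0.2024] shift mm [-4.4  0.3  2.4] toolx yaw -1.263 F [ 0.5 -0.2  1.6]
```

View pics/f.png

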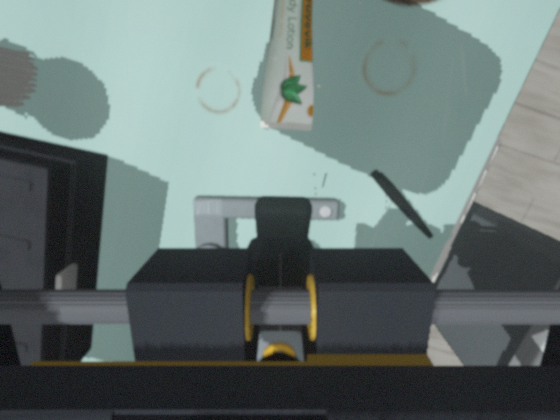

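The wrist view shows the grip at (283,215) in front of the fingers, leaning down in line with them. I carry on.

```bash
python3 -m pendant '{"steps":[[0,5,0,7,0],[0,5,0,8,0],[0,3,0,7,0],[0,2,0,7,0],[0,1,0,5,0],[0,0,0,3,0]]}'|grep -E "pos|contact|finger";  python3 -m pendant '{"steps":[[0,0,0,2,0]]}'|grep -E "pos|contact|finger"; python3 -m pendant '{"steps":[[0,0,0,1,0],[0,0,0,0,0]]}'|grep -E "pos|contact|finger"; python3 -m pendant '{"steps":[[0,0,0,1,0],[0,0,0,0,0]]}'|grep -E "pos|contact|finger"
```

```text
tool_pos: [0.5201, -0.1398, 0.1659]
contact_force: [0.7, -2.2, 2.0]
finger_force: 1.3
tool_pos: [0.5201, -0.1396, 0.1643]
contact_force: [0.9, -0.7, 2.5]
finger_force: 1.3
tool_pos: [0.5199, -0.1393, 0.1636]
contact_force: [-0.4, 1.0, -0.8]
finger_force: 0.0
tool_pos: [0.52, -0.1393, 0.1629]
contact_force: [-0.2, -0.7, 2.6]
finger_force: 0.9
```

```bash
for i in 1; do python3 -m pendant '{"steps":[[0,0,0,1,0],[0,0,0,0,0]]}';python3 -m pendant '{"steps":[[0,0,0,1,0],[0,0,0,0,0]]}'; done|grep -E "pos|contact|finger"
```

```text
tool_pos: [0.52, -0.1394, 0.1627]
contact_force: [-3.0, 1.9, 9.6]
finger_force: 4.7
tool_pos: [0.52, -0.1393, 0.1625]
contact_force: [-5.5, 2.6, 15.8]
finger_force: 8.2
```

The lever has met its end stop: the height stays at 0.1625 while the force rises to 16 N. I lift off, move aside and check.

```bash
python3 -m pendant '{"steps":[[0,0,0,-3,0],[0,0,0,-20,0],[0,0,0,-40,0],[0,0,0,-40,0],[0,35,0,-20,0],[0,40,0,0,0],[0,40,0,0,0],[0,40,0,0,0],[0,40,0,0,0],[0,0,0,0,0],[0,0,0,0,0]]}'|grep -E "time|pos|contact"
python3 - <<'E'
from m import *
for n in("scene","top"):
    s=snap(n)
    for w in knobgrip(s,[((.489,-.042),.175,.225),((.523,-.152),.12,.19)]): print(n,*w)
    if n=="scene": cv2.imwrite("pics/g.png",cv2.resize(s["frame"][170:290,180:420],(800,400),interpolation=2)[:,:,::-1])
E
```

```text
time: 10.5
tool_pos: [0.5792, -0.3269, 0.282]
contact_force: [1.0, -0.2, 0.5]
scene 42 [349.1 230.7] [ 0.476  -0.0391  0.1895] (array([ 0.471, -0.051,  0.175]), array([ 0.484, -0.03 ,  0.202]))
scene 0 0 0 0
top 92 [342.5 204.1] [ 0.4949 -0.0397  0.2022] (array([ 0.484, -0.056,  0.177]), array([ 0.504, -0.029,  0.208]))
top 180 [385.2 196.2] [ 0.5214 -0.1495  0.1462] (array([ 0.506, -0.173,  0.141]), array([ 0.539, -0.121,  0.151]))
```

View pics/g.png

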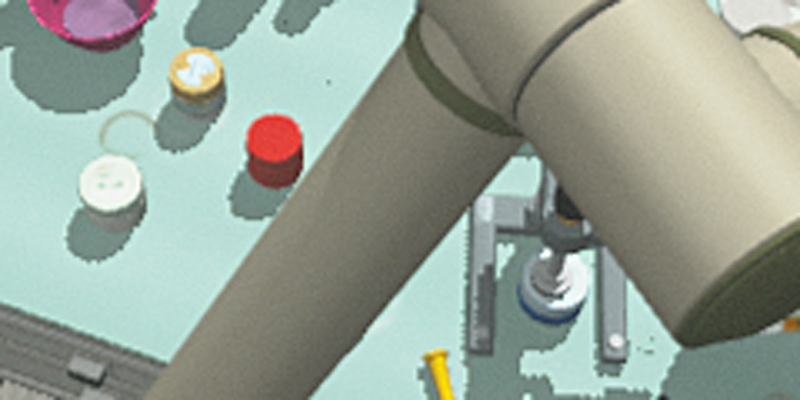

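The pad sits on the cream pot's lid at (553,280). The lever grip measures level at about 0.146, the knob is still down, and the other pots are untouched.

```bash
python3 -c "
from station import r
print(r.hand_in())"
```

```text
the job is handed in; nothing more can be done
None
```

The job is handed in: the stop's pad bears on the cream pot's lid, the clamp lever is folded down to its end stop, the robot is clear, and the pots stand where they were; no verdict came back.

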